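# Lock the tag punch's depth adjuster

### The job

Lock the depth adjuster of the tag punch: drop the slotted holding key fully down over the tongue on top of the barrel, with its bar pointing to the stop post's side. Then let go of the key and turn the knurled brass ring clockwise by its rim, so that the key comes up against the post and holds the barrel still there while the ring screws home; make the ring firmly hand-tight on its seat, which you must feel for, but never force it. Leave the key on the barrel and the ring tight, and do not disturb the things around.

Things in the scene. Friction and masses are not known exactly. Their poses are not given: they have to be found in the camera images.
- housing: grey base 190 x 84 mm of the adjuster, fixed to the table, top at 24 mm. Origin: on the table under the vertical barrel axis; z up; x points level from the axis to the stop post's side; the base reaches from x = -50 to +140 mm. Collar radius 36 mm, up to 32 mm, and neck radius 18.5 mm, up to 52 mm high, under the ring. A rest (x 90 to 122, y -18 to +68 mm, top at 79.5 mm) carries the seated key's bar.
- stop_post: upright steel pin with a red tip, radius 5 mm, up to 98 mm high, standing through the end of the rest, fixed on the housing, on the clockwise (-y) side of the key's bar. Origin: at table height on the pin's axis, 108 mm from the barrel axis; axes as the housing's. The bar of the seated key meets it when swung clockwise (seen from above).
- barrel_top (a point): centre of the barrel's flat top shoulder, 80 mm high, on the barrel axis, where the underside of the seated key rests. x runs along the tongue, towards where the key's bar has to point (x of the housing, give or take the barrel's angle); z up. The tongue stands on the shoulder: 32 mm along x, 8 mm thick along y, 12 mm high, its upper edge rounded. The barrel itself is a steel cylinder of radius 17 mm that shows between ring and shoulder.
- barrel (a joint): angle of the barrel in the housing in rad, growing clockwise seen from above. 0 is the set position, reached (within about 0.05) when the key, driven clockwise by the ring, bears on the stop post. It starts at -0.40 to -0.15. It turns with slight friction (0.06 N m) and stays where it is left; unless the barrel is held, it goes round with the ring.
- lock_ring (a joint): angle of the lock ring relative to the barrel in rad, growing clockwise seen from above, as it tightens. It starts at 0.05 to 0.25, runs with a light drag (0.2 N m at most) and comes up hard on a hidden seat somewhere between 0.80 and 1.15: only the rising torque tells. It stays where it is left.
- knurled_ring: the brass lock ring with knurled rim and a white dot, radius 26 mm, 18 mm high (55 to 73 mm above the table), round the barrel axis. Origin: at table height on the axis. Tightened clockwise seen from above. Hand-tight is 0.7 to 1.5 N m on the ring, which the key then puts on the post as 7 to 15 N; more than 1.6 N m (16 N at the post) is forcing it.
- ring_mid (a point): centre of the knurled ring at half its height, 64 mm above the table.
- holding_key: loose flat key lying on the table, 0.12 kg. Origin: centre of the slot in its hub, at the underside; x along the bar, z up. Dark steel hub 50 x 22 x 10 mm with a through slot 34 x 10 mm (long side along x), a bar 12 mm wide and 10 mm high that runs out to x = 123 mm, and on the bar an orange upright grip fin, 10 mm thick along y, from x = 56 to 88 mm, up to 30 mm above the underside. Take it by the fin.
- key_fin (a point): point in the key's grip fin, 72 mm along x from the slot centre and 22 mm above the underside; axes as the key's.
- ink_tin: round ink pad tin, 62 mm across, 20 mm high, a bystander. Origin: centre of its underside.
- candle_tin: white candle tin, 66 mm across, 28 mm high, a bystander. Origin: centre of its underside.
- tape_roll: teal paper tape roll, 54 mm across, 15 mm high, a bystander. Origin: centre of its underside.

How it is judged:
On the way, in this order (a step that is already met when the one before it is completed fails the run):
1. the key sits fully down over the barrel's tongue (distance between holding_key and barrel_top below 0.005 m and angle between holding_key's own z axis and vertical below 0.08 rad and angle between the x axis of holding_key and the x axis of barrel_top, either way round below 0.15 rad), for 0.2 s.
2. the key, let go, is driven against the stop post by the ring (contact force between holding_key and stop_post above 0.5 N and contact force between the fingers and holding_key below 0.5 N and contact force between the fingers and knurled_ring above 2 N), for 0.05 s.
3. the ring is hand-tight: the key bears on the post with more than 6 N while only the ring is held (contact force between holding_key and stop_post above 6 N and contact force between the fingers and holding_key below 0.5 N and contact force between the fingers and knurled_ring above 2 N and value of joint lock_ring above 0.75 rad), for 0.1 s.
At the end, for the whole second after the job is handed in: The ring was made hand-tight on its seat (more than 6 N, never over 16 N, of the key on the post) and has not come loose (lock ring past 0.75 rad), the barrel stands within 0.08 rad of its set position, and the key still sits fully down on the barrel (within 5 mm), level and at rest (value of joint lock_ring above 0.75 rad and value of joint barrel between -0.08 and 0.08 rad and distance between holding_key and barrel_top below 0.005 m and angle between holding_key's own z axis and vertical below 0.08 rad and z of holding_key in the frame of housing above 0.07 m and linear speed of holding_key below 0.02 m/s); the robot touches nothing.
It fails at once if the ring was forced: the key pressed on the stop post with more than 16 N (contact force between holding_key and stop_post above 16 N).
It fails at once if a bystander was shifted by more than 15 mm (distance of any of ink_tin, candle_tin, tape_roll from where it was at the start of the episode above 0.015 m).
It also fails if it takes over 61 s, if anything falls off the work surface, if the arm or the gripper's body presses on something with over 40 N, if the wrist force passes 120 N, or if a joint passes its speed limit or range.

### The arm

A 7-joint arm with a two-finger parallel gripper is mounted at the origin on the work surface; the furniture and walls round the work are solid. World frame = base frame: x ahead of the robot, y to its left, z up, the work surface at z = 0. Lengths are in m, angles in rad, forces in N, time in s.
With the tool pointing down it reaches from about 0.425 to 0.875 m from the base axis. Payload 4.7 kg.
Tool frame: the origin (TCP) lies at the very end of the fingers, on their centre line; the grasp point (between the pads) lies 19 mm behind it (manip.grip_depth is the z of the grasp point in the tool frame, in m); z points along the fingers, y is the direction in which the jaws open and shut (so a half turn about z gives the same grasp; the last joint's range is limited). The gripper opens to 85 mm and grips with 20 to 120 N. Pads are 22 mm wide; open, the fingers measure 114 mm over their backs; the gripper's body (76 mm by 85 mm) begins 54 mm behind the grasp point. The pads swing forward as they close: fully open they stand 13 mm farther back than shut.
Start: joints at [1.225, 0.321, -0.07, 1.45, 0.023, 1.371, -0.057], TCP at [0.229, -0.608, 0.207] pointing down, gripper open.
Joint ranges: [-2.86, 2.86], [-0.3, 2.09], [-1.38, 1.24], [0.06, 2.45], [-1.56, 4.7], [0.09, 2.05], [-2.69, 2.69]. Speed limits (rad/s): [2.57, 2.57, 3.14, 3.14, 3.14, 3.14, 3.14].

### API

Orientations are given as a unit quaternion [x, y, z, w].
In Python, from station import manip, planner, snapshot, camera_params gives the robot as it stands. Calls block until the motion is done:
- manip.move_to(position, orientation): joint-space move of the TCP to a pose.
- manip.line_to(position, v=0.15, orientation=None, contact_N=None): straight line of the TCP; orientation=None keeps the orientation; v is the mean speed in m/s. With contact_N (N) it stops when the force on the tool has changed by that much, and returns True; else False.
- manip.move_j(angles): joint-space move.
- manip.gripper_to(opening, f_grip=None): finger opening in m; f_grip is the grip in N (None keeps the last); returns when the fingers have stopped.
- manip.sleep(seconds).
- planner.ik(position, orientation): joint angles nearest the present ones, or None.
- manip.get_state(): the state.
- snapshot(name): name is "scene" or "top" or "wrist"; returns (picture, depth): 400x640x3 uint8, red, green, blue; 400x640 float32, m along the optical axis (not along the pixel's ray), 0 where there is no reading.
- camera_params(name): a dict with "fx", "fy", "cx", "cy" (pixels), "D" ([k1, k2, p1, p2, k3] as OpenCV has them; the pictures are not rectified), "T" (4x4, takes a point from camera to world coordinates); the wrist camera has in their place "tool_from_camera" (4x4, takes a point from camera to tool coordinates, whose origin is the TCP and whose axes are the flange's). Camera axes: x right, y up, looking along -z (the intrinsics and any distortion apply to the point x, -y, -z); pixel columns grow to the right and rows downward; lengths in m; the calibration is good to about 2 mm. A picture is of the moment at which its call begins: read the wrist's pose just before it. camera_params takes no time and is no camera call.
A pose or a line that the arm cannot do raises manip.PlanningError and nothing moves.
- manip.close_job(): hands the job in, once; it reports no verdict.
The state is a dict: "time_s": time; "joint_positions": joint angles; "qd": joint speeds; "joint_torque": joint torques, N m; "ee_pos": TCP position; "tcp_rot": TCP orientation; "contact_force": force on the tool from outside, world axes, zero at the start; "moment": the same for the moment, N m; "width": finger opening in m.
Only numpy, scipy, OpenCV 4.12 (cv2) and the standard library are available. Lean on these libraries where they do the work, as an engineer would, in place of code of your own. Each camera call takes 0.05 s, during which the arm holds its last target. There are 200 camera calls.

## Working session

There is one attempt and no reset: what is moved stays moved. The work goes in short steps, each a Python script; the robot and the scene stay as the last script left them, time stands still between calls to the robot, and variables do not carry over. Pictures are saved under pics/ and viewed, about 8 in all and at most 12, crops included, and the job is handed in when it is done.

```bash
ls; mkdir -p pics; cat > h.py <<'E'
import numpy as np, cv2
from station import manip, planner, snapshot, camera_params
def cam(name):
    p=camera_params(name)
    K=np.array([[p['fx'],0,p['cx']],[0,p['fy'],p['cy']],[0,0,1.]]); return p,K,np.array(p['D'],float)
def save(img,fn): cv2.imwrite('pics/'+fn,cv2.cvtColor(img,cv2.COLOR_RGB2BGR))
def rays(uv,K,D,T):
    u=cv2.undistortPoints(np.asarray(uv,float).reshape(-1,1,2),K,D).reshape(-1,2)
    d=np.c_[u[:,0],-u[:,1],-np.ones(len(u))]@T[:3,:3].T
    return T[:3,3],d
def onplane(uv,z,K,D,T):
    o,d=rays(uv,K,D,T); return o+d*((z-o[2])/d[:,2])[:,None]
def points(depth,K,D,T):
    h,w=depth.shape; v,u=np.mgrid[:h,:w]
    o,d=rays(np.c_[u.ravel(),v.ravel()],K,D,T)
    return (o+d*depth.reshape(-1,1)).reshape(h,w,3)
E
python3 - <<'E'
from h import *
for n in('top','scene'):
    im,d=snapshot(n); save(im,n+'0.png'); np.savez('%s0.npz'%n,im=im,d=d)
    p,K,D=cam(n); print(n,K.round(1).tolist(),D,np.round(p['T'],3).tolist())
print(manip.get_state())
E
```

```text
pics
top [[446.4, 0.0, 313.1], [0.0, 446.4, 201.3], [0.0, 0.0, 1.0]] [-0.03414665  0.          0.          0.          0.        ] [[-0.117, 0.967, -0.225, 0.229], [-0.993, -0.115, 0.02, 0.004], [-0.007, 0.226, 0.974, 1.232], [0.0, 0.0, 0.0, 1.0]]
scene [[492.7, 0.0, 307.8], [0.0, 492.7, 201.8], [0.0, 0.0, 1.0]] [-0.00279048  0.          0.          0.          0.        ] [[-0.768, 0.503, -0.396, 0.032], [-0.641, -0.602, 0.477, 0.563], [0.002, 0.62, 0.784, 0.994], [0.0, 0.0, 0.0, 1.0]]
{'time_s': 0.1, 'joint_positions': array([ 1.22508434,  0.32179333, -0.07007912,  1.4515288 ,  0.022582  ,
        1.37080455, -0.05689208]), 'qd': array([ 2.09175634e-03, -2.89179899e-04, -6.03348821e-05, -3.43729716e-03,
       -4.76171574e-04, -4.06766255e-04,  8.15662668e-04]), 'joint_torque': array([-1.19351330e-04, -4.94875574e+01, -3.83883622e-01, -3.15212345e+01,
        1.31080498e-02,  7.49641360e-03,  1.04542423e-05]), 'ee_pos': array([ 0.22863888, -0.60791005,  0.20601614]), 'tcp_rot': array([ 9.83857786e-01,  1.78949974e-01, -1.93518802e-04, -8.51995350e-04]), 'contact_force': array([ 0.0771224 ,  0.16056948, -0.2497865 ]), 'moment': array([-0.03302874, -0.01946979, -0.03322399]), 'width': 0.08535753669394798}
```

View pics/top0.png

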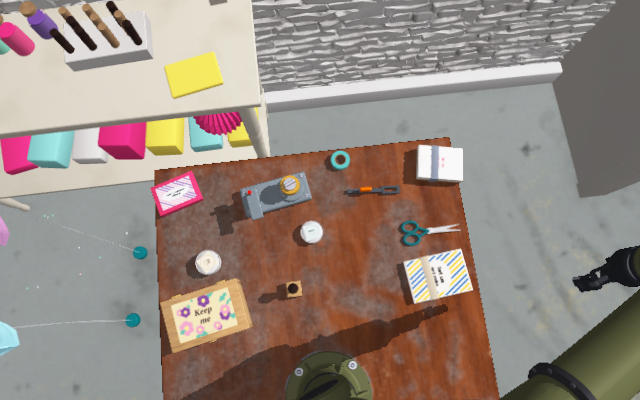

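View pics/scene0.png

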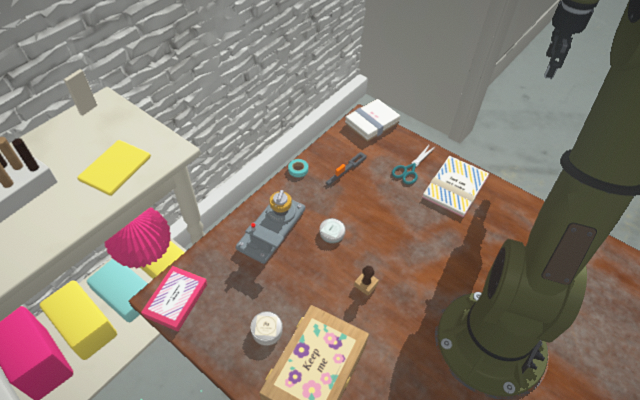

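The top view shows the housing at about (277,193), the ring at (290,185) and the red post tip near (250,193). The key runs from (345,190) to (399,190) with its orange fin at (366,189), hub to the right. The scene view agrees. Next I'll take coarse measurements.

```bash
python3 - <<'E'
from h import *
for n in('top','scene'):
    z=np.load(n+'0.npz'); im,d=z['im'],z['d']; p,K,D=cam(n); P=points(d,K,D,np.array(p['T']))
    hsv=cv2.cvtColor(im,cv2.COLOR_RGB2HSV); H,S,V=cv2.split(hsv)
    box=np.zeros(H.shape,bool)
    if n=='top': box[150:225,235:410]=1
    else: box[150:270,225:375]=1
    for nm,m in dict(orange=(H>5)&(H<18)&(S>200)&(V>180),red=((H<5)|(H>174))&(S>160)&(V>130),brass=(H>14)&(H<28)&(S>110)&(V>120),
      dark=(P[...,2]<.016)&(P[...,2]>.004)&(S<80)&(V<120)).items():
        m=m&box; v,u=np.nonzero(m)
        if len(u): print(n,nm,len(u),(u.mean().round(1),v.mean().round(1)),(u.min(),u.max(),v.min(),v.max()),'pts',np.median(P[m],0).round(4),'z',np.percentile(P[m][:,2],[5,95]).round(3))
    # housing top: 24mm
    m=box&(abs(P[...,2]-.024)<.006)&(S<90); print(n,'housing',m.sum(),cv2.minAreaRect(P[m][:,:2].astype(np.float32)))
    print('ring nbhd max z',P[box][:,2].max())
E
```

```text
top orange 39 (np.float64(365.2), np.float64(188.3)) (np.int64(360), np.int64(371), np.int64(187), np.int64(190)) pts [ 0.5274 -0.1667  0.0308] z [0.    0.034]
top red 9 (np.float64(249.0), np.float64(192.0)) (np.int64(248), np.int64(250), np.int64(191), np.int64(193)) pts [0.5359 0.1455 0.1001] z [0.096 0.102]
top brass 178 (np.float64(296.4), np.float64(185.5)) (np.int64(280), np.int64(370), np.int64(175), np.int64(194)) pts [0.5427 0.0341 0.0735] z [0.03  0.078]
top dark 243 (np.float64(366.4), np.float64(190.8)) (np.int64(240), np.int64(409), np.int64(160), np.int64(223)) pts [ 0.5243 -0.2051  0.0101] z [0.005 0.015]
top housing 1168 ((0.5205675363540649, 0.014096245169639587), (0.1705504059791565, 0.3146132826805115), 13.461366653442383)
ring nbhd max z 1.2317396731475725
scene orange 33 (np.float64(340.1), np.float64(167.5)) (np.int64(336), np.int64(344), np.int64(164), np.int64(171)) pts [ 0.5272 -0.1679  0.0297] z [0.027 0.034]
scene red 12 (np.float64(252.8), np.float64(224.6)) (np.int64(251), np.int64(254), np.int64(223), np.int64(226)) pts [0.5363 0.1471 0.0992] z [0.095 0.102]
scene brass 213 (np.float64(282.9), np.float64(201.5)) (np.int64(269), np.int64(343), np.int64(165), np.int64(211)) pts [0.5404 0.0499 0.0725] z [0.032 0.077]
scene dark 291 (np.float64(324.8), np.float64(190.7)) (np.int64(234), np.int64(365), np.int64(153), np.int64(263)) pts [ 0.523  -0.1458  0.0107] z [0.005 0.015]
scene housing 1399 ((0.5601038336753845, 0.04900270700454712), (0.25640732049942017, 0.26777204871177673), 68.58452606201172)
ring nbhd max z 0.9943951988512814
```

```bash
cat >> h.py <<'E'
from scipy.spatial.transform import Rotation as Ro
def down(phi): # tool x at world angle phi, z down
    return np.array([np.cos(phi/2),np.sin(phi/2),0,0])
def wrist(tag):
    s=manip.get_state(); im,d=snapshot('wrist'); p,K,D=cam('wrist')
    T=np.eye(4); T[:3,:3]=Ro.from_quat(s['tcp_rot']).as_matrix(); T[:3,3]=s['ee_pos']; T=T@np.array(p['tool_from_camera'])
    save(im,tag+'.png'); np.savez(tag+'.npz',im=im,d=d,K=K,D=D,T=T); return im,d,K,D,T
def load(tag):
    z=np.load(tag+'.npz'); return z['im'],z['d'],z['K'],z['D'],z['T']
E
python3 - <<'E'
from h import *
print(np.round(camera_params('wrist')['tool_from_camera'],3).tolist(), manip.grip_depth)
for ph in(np.pi/2,-np.pi/2,np.pi/2-.3,-np.pi/2-.3):
  for pos in([.53,-.19,.25],[.53,-.17,.02],[.535,.11,.11],[.54,.04,.25]): 
    q=planner.ik(pos,down(ph)); print(round(ph,2),pos,None if q is None else q.round(2))
E
```

```text
[[-0.001, 0.959, 0.285, 0.073], [1.0, 0.001, -0.0, -0.0], [-0.001, 0.285, -0.959, -0.166], [0.0, 0.0, 0.0, 1.0]] -0.0187
1.57 [0.53, -0.19, 0.25] [ 0.82  0.16 -0.59  1.59  0.09  1.42  0.23]
1.57 [0.53, -0.17, 0.02] [ 0.75  0.35 -0.57  1.87  0.22  0.99  0.09]
1.57 [0.535, 0.11, 0.11] [ 0.65  0.33 -1.04  1.8   0.31  1.18 -0.49]
1.57 [0.54, 0.04, 0.25] [ 0.7   0.15 -0.9   1.63  0.11  1.42 -0.21]
-1.57 [0.53, -0.19, 0.25] [-0.75  0.23  1.22  1.64 -0.21  1.43 -2.65]
-1.57 [0.53, -0.17, 0.02] [-0.62  0.49  1.07  1.91 -0.5   1.03 -2.47]
-1.57 [0.535, 0.11, 0.11] [ 0.74  0.4  -1.17  1.8   0.39  1.21  2.59]
-1.57 [0.54, 0.04, 0.25] None
1.27 [0.53, -0.19, 0.25] [ 0.79  0.15 -0.55  1.59  0.08  1.42 -0.07]
1.27 [0.53, -0.17, 0.02] [ 0.73  0.34 -0.54  1.87  0.21  0.98 -0.2 ]
1.27 [0.535, 0.11, 0.11] [ 0.65  0.33 -1.05  1.8   0.31  1.18 -0.79]
1.27 [0.54, 0.04, 0.25] [ 0.69  0.14 -0.89  1.63  0.11  1.42 -0.51]
-1.87 [0.53, -0.19, 0.25] None
-1.87 [0.53, -0.17, 0.02] [ 1.21  0.6  -1.18  1.86  0.62  1.12  2.64]
-1.87 [0.535, 0.11, 0.11] [ 0.74  0.4  -1.17  1.8   0.39  1.21  2.29]
-1.87 [0.54, 0.04, 0.25] [ 0.92  0.22 -1.18  1.63  0.2   1.43  2.56]
```

```bash
python3 - <<'E'
from h import *
manip.move_to([.53,-.13,.22],down(np.pi/2)); im1=wrist('w1')[0]
manip.move_to([.538,.13,.30],down(np.pi/2)); im2=wrist('w2')[0]
save(np.vstack([im1,im2])[:, :],'w12.png') if 0 else save(cv2.resize(np.vstack([im1,im2]),(480,600)),'w12.png')
print(manip.get_state()['time_s'])
E
```

```text
3.2917
```

View pics/w12.png

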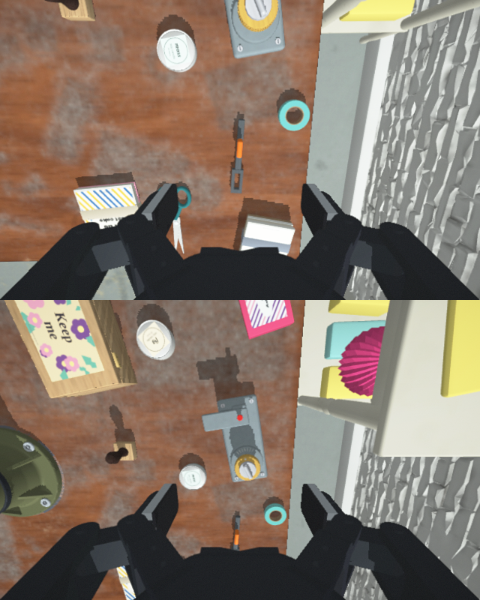

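```bash
python3 - <<'E'
from h import *
manip.move_to([.542,.055,.17],down(np.pi/2)); im2=wrist('w3')[0]
manip.move_to([.527,-.14,.13],down(np.pi/2)); im1=wrist('w4')[0]
c=lambda im:cv2.resize(im[60:360,200:460],None,fx=1.5,fy=1.5)
save(np.hstack([c(im2),c(im1)]),'w34.png')
print(manip.get_state()['time_s'])
E
```

```text
4.8583
```

View pics/w34.png

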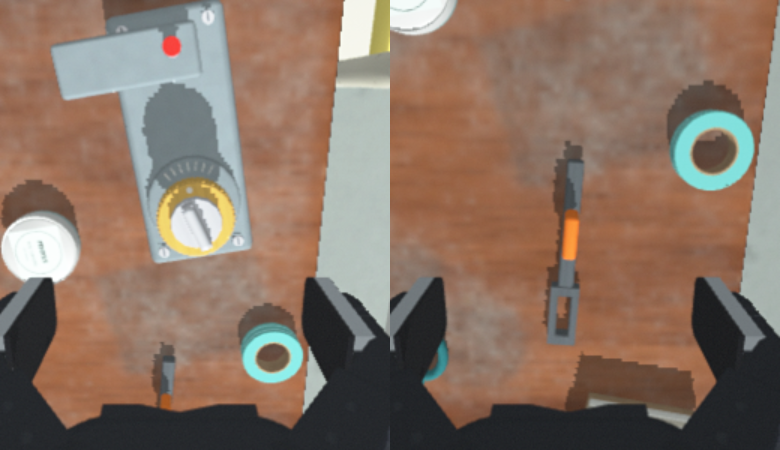

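```bash
python3 - <<'E'
from h import *
def pts_px(m): v,u=np.nonzero(m); return np.c_[u,v].astype(float)
def rect(xy):
    (c,s,a)=cv2.minAreaRect((xy*1000).astype(np.float32)); return np.round(c,1),np.round(s,1),round(a,1)
def pca(xy):
    c=xy.mean(0); w,V=np.linalg.eigh(np.cov((xy-c).T)); return c.round(4),np.degrees(np.arctan2(V[1,1],V[0,1])).round(1)%180,np.sqrt(w*12).round(4)
for tag in('w3','w4'):
    im,d,K,D,T=load(tag); P=points(d,K,D,T); H,S,V=cv2.split(cv2.cvtColor(im,cv2.COLOR_RGB2HSV))
    print(tag,'cam',T[:3,3].round(3), 'table z', np.median(P[100:200,420:440,2]))
    if tag=='w3':
        red=((H<6)|(H>174))&(S>170)&(V>150); red[:, :200]=0; red[:, 420:]=0; red[200:]=0
        px=pts_px(red); print('red',len(px),onplane(px,.098,K,D,T).mean(0).round(4),pca(onplane(px,.098,K,D,T)[:,:2]),P[red][:,2].mean())
        br=(H>14)&(H<32)&(S>110)&(V>110); br[:150]=0; br[240:]=0; br[:,:290]=0; br[:,:]&=np.arange(640)[None]<375
        q=onplane(pts_px(br),.073,K,D,T)[:,:2]; hull=cv2.convexHull((q*1000).astype(np.float32)); print('ring',len(q),cv2.minEnclosingCircle(hull),cv2.fitEllipse(hull))
        m=np.zeros(H.shape,bool); m[175:235,300:365]=1
        for lo in(.084,.087): 
            t=m&(P[...,2]>lo)&(P[...,2]<.1); q=onplane(pts_px(t),.092,K,D,T)[:,:2]; print('tongue',t.sum(),pca(q),rect(q),pca(P[t][:,:2]),P[t][:,2].max())
        sh=m&(abs(P[...,2]-.08)<.003)&(S<60); q=onplane(pts_px(sh|t),.080,K,D,T)[:,:2]; print('shoulder',sh.sum(),cv2.minEnclosingCircle((q*1000).astype(np.float32)),np.median(P[sh],0))
        g=cv2.resize(im[180:230,305:360],None,fx=8,fy=8,interpolation=cv2.INTER_NEAREST)
    else:
        m=np.zeros(H.shape,bool); m[140:300,290:350]=1
        o=m&(H>5)&(H<20)&(S>190)&(V>150); q=onplane(pts_px(o),.03,K,D,T)[:,:2]; print('fin',o.sum(),pca(q),rect(q),np.percentile(P[o][:,2],[5,50,95]))
        k=m&(P[...,2]>.0055)&(P[...,2]<.016)&(S<100); q=onplane(pts_px(k),.010,K,D,T)[:,:2]; print('key',k.sum(),pca(q),rect(q),pca(P[k][:,:2]),rect(P[k][:,:2]))
        g2=cv2.resize(im[150:295,290:345],(0,0),fx=4,fy=4,interpolation=cv2.INTER_NEAREST)
        mk=cv2.resize((k*255).astype(np.uint8)[150:295,290:345],(0,0),fx=2.75,fy=2.75,interpolation=cv2.INTER_NEAREST)
h=max(g.shape[0],g2.shape[0]); pad=lambda a:cv2.copyMakeBorder(a,0,h-a.shape[0],0,4,cv2.BORDER_CONSTANT)
save(np.hstack([pad(g),pad(g2)]),'zoom.png')
E
```

```text
w3 cam [0.543 0.128 0.337] table z -0.7097459139076405
red 106 [0.5394 0.1468 0.098 ] (array([0.5394, 0.1468]), np.float64(128.1), array([0.0076, 0.0081])) 0.09773169241123054
ring 1033 ((554.54052734375, 42.464622497558594), 26.909448623657227) ((554.1549682617188, 42.2593994140625), (50.570167541503906, 53.30174255371094), 8.00845718383789)
tongue 300 (array([0.554 , 0.0418]), np.float64(116.1), array([0.0085, 0.0329])) (array([554.3,  42. ]), array([ 8.9, 32.8]), 25.5) (array([0.5541, 0.0411]), np.float64(116.7), array([0.0084, 0.0329])) 0.09303477922117984
tongue 279 (array([0.554 , 0.0413]), np.float64(116.3), array([0.0081, 0.0322])) (array([554.3,  41.4]), array([ 8.5, 31.6]), 26.0) (array([0.5541, 0.0407]), np.float64(116.5), array([0.0081, 0.0323])) 0.09303477922117984
shoulder 613 ((554.4174194335938, 38.958133697509766), 18.420166015625) [0.55494093 0.04154504 0.07934238]
w4 cam [ 0.528 -0.065  0.297] table z -0.00010070301400788573
fin 241 (array([ 0.53  , -0.1628]), np.float64(85.3), array([0.0091, 0.0322])) (array([ 530.2, -163.7]), array([33.9,  9. ]), 85.4) [0.01931447 0.028792   0.03022376]
key 1157 (array([ 0.5273, -0.1973]), np.float64(86.0), array([0.0204, 0.1665])) (array([ 528.2, -190.4]), array([148. ,  23.1]), 85.6) (array([ 0.5273, -0.1976]), np.float64(86.0), array([0.0205, 0.1669])) (array([ 527.9, -191.2]), array([148.4,  23.2]), 85.8)
```

View pics/zoom.png

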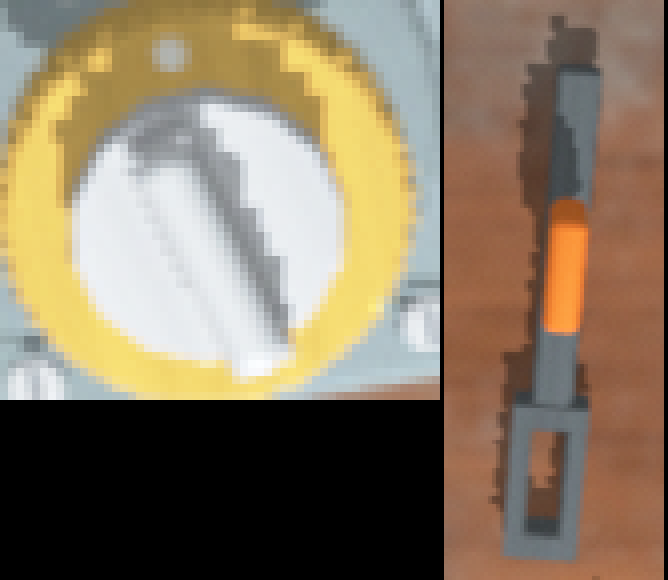

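The zoom shows the tongue running upper-left to lower-right on the white shoulder. The key's hub and slot are at the bottom, with the fin about 72 mm above in the image.

Measured so far:
- **Post:** (0.539, 0.147)
- **Ring axis:** (0.554, 0.042)
- **Tongue angle:** 116.3°. The housing x axis is then about 103.7°, so the barrel is at about -0.22 rad, inside its expected range.
- **Key angle:** 85.6°
- **Fin:** about (0.530, -0.165)

Before grasping, I'll check IK for both yaw options.

```bash
python3 - <<'E'
from h import *
f=lambda q:None if q is None else q.round(2)
for ph in(116.3,-63.7):
  for z in(.11,.2): print(ph,z,f(planner.ik([.522,.106,z],down(np.radians(ph)))))
for ph in(160,120,90,60): print('ring',ph,f(planner.ik([.554,.042,.045],down(np.radians(ph)))))
ph=np.radians(85.5)
manip.gripper_to(.05)
manip.move_to([.530,-.1655,.06],down(ph))
print('contact',manip.line_to([.530,-.1655,.006],v=.06,contact_N=5)); print(manip.get_state()['ee_pos'])
manip.gripper_to(0.0,60); s=manip.get_state(); print(s['width'],s['ee_pos'],s['contact_force'],s['time_s'])
E
```

```text
116.3 0.11 [ 0.57  0.25 -0.92  1.84  0.22  1.16  0.04]
116.3 0.2 [ 0.62  0.16 -0.95  1.73  0.14  1.32  0.1 ]
-63.7 0.11 [-1.31  0.3   1.23  1.9  -0.31  1.16 -2.65]
-63.7 0.2 None
ring 160 [ 0.64  0.4  -0.89  1.84  0.35  1.07  0.83]
ring 120 [ 0.58  0.38 -0.83  1.85  0.32  1.06  0.16]
ring 90 [ 0.54  0.36 -0.77  1.85  0.29  1.05 -0.35]
ring 60 [ 0.49  0.34 -0.72  1.85  0.26  1.04 -0.85]
contact False
[ 0.53038425 -0.16556358  0.00633982]
-5.80848426604239e-08 [ 0.53000001 -0.1655338   0.00604376] [-0.75199025  0.32544422 -0.71327353] 7.2833
```

```bash
python3 - <<'E'
from h import *
im=wrist('w5')[0]; t,_=snapshot('top'); s,_=snapshot('scene')
a=cv2.resize(t[150:230,320:420],None,fx=4,fy=4); b=cv2.resize(s[120:200,290:390],None,fx=4,fy=4)
save(np.hstack([cv2.resize(im[100:400,200:440],(400,500))[:500],cv2.resize(np.vstack([a,b]),(400,500))]),'miss.png')
E
```

```text
(no output)
```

View pics/miss.png

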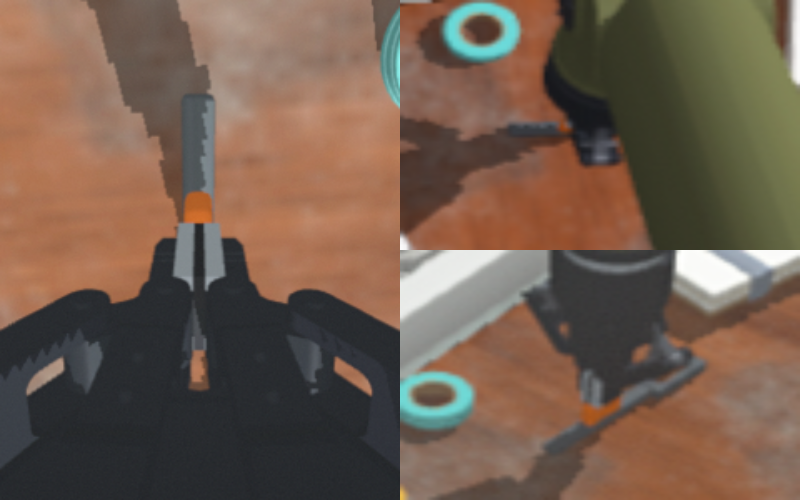

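```bash
python3 - <<'E'
from h import *
im,d,K,D,T=load('w5'); P=points(d,K,D,T); H,S,V=cv2.split(cv2.cvtColor(im,cv2.COLOR_RGB2HSV))
# crop scale 400/240
for r in (216,224,230,236,240,250,260):
    print(r,[tuple(np.round(P[r,c]*1000).astype(int)) +(int(V[r,c]),) for c in (307,311,315,318,320,322,326,330)])
print(K.round(1).tolist())
manip.gripper_to(0.0,60); s=manip.get_state(); print(s['width'],s['joint_torque'].round(2))
E
```

```text
216 [(np.int64(523), np.int64(-156), np.int64(-1), 110), (np.int64(526), np.int64(-153), np.int64(9), 87), (np.int64(529), np.int64(-152), np.int64(12), 178), (np.int64(531), np.int64(-152), np.int64(12), 179), (np.int64(532), np.int64(-152), np.int64(13), 176), (np.int64(533), np.int64(-152), np.int64(11), 176), (np.int64(536), np.int64(-153), np.int64(10), 131), (np.int64(538), np.int64(-157), np.int64(-1), 170)]
224 [(np.int64(523), np.int64(-162), np.int64(-1), 107), (np.int64(527), np.int64(-152), np.int64(24), 165), (np.int64(529), np.int64(-152), np.int64(25), 179), (np.int64(531), np.int64(-152), np.int64(26), 180), (np.int64(532), np.int64(-152), np.int64(26), 180), (np.int64(533), np.int64(-152), np.int64(25), 180), (np.int64(535), np.int64(-155), np.int64(19), 181), (np.int64(538), np.int64(-163), np.int64(-1), 173)]
230 [(np.int64(522), np.int64(-166), np.int64(-1), 109), (np.int64(527), np.int64(-154), np.int64(27), 190), (np.int64(529), np.int64(-154), np.int64(29), 206), (np.int64(531), np.int64(-154), np.int64(28), 209), (np.int64(532), np.int64(-154), np.int64(30), 2
[... 1297 characters left out ...]
nt64(53), 77), (np.int64(535), np.int64(-154), np.int64(53), 144), (np.int64(537), np.int64(-155), np.int64(53), 145)]
260 [(np.int64(526), np.int64(-154), np.int64(62), 145), (np.int64(528), np.int64(-154), np.int64(62), 143), (np.int64(530), np.int64(-154), np.int64(62), 115), (np.int64(531), np.int64(-154), np.int64(62), 40), (np.int64(532), np.int64(-154), np.int64(62), 39), (np.int64(533), np.int64(-154), np.int64(62), 73), (np.int64(534), np.int64(-154), np.int64(62), 144), (np.int64(536), np.int64(-155), np.int64(62), 143)]
[[278.7, 0.0, 319.0], [0.0, 278.7, 197.3], [0.0, 0.0, 1.0]]
-0.00023091145384687397 [ 0.000e+00 -4.092e+01 -6.420e+00 -2.547e+01  1.000e-02  0.000e+00
 -0.000e+00]
```

```bash
python3 - <<'E'
from h import *
manip.line_to([.530,-.1655,.10],v=.2)
s=manip.get_state(); print(s['ee_pos'],s['tcp_rot'])
R=Ro.from_quat(s['tcp_rot']).as_matrix()
for n in('wrist','scene'):
    if n=='wrist': im,d,K,D,T=wrist('w6')
    else: im,d=snapshot(n); p,K,D=cam(n); T=np.array(p['T'])
    P=points(d,K,D,T); L=(P-s['ee_pos'])@R   # tool coords
    m=(abs(L[...,0])<.014)&(abs(L[...,1])<.03)&(L[...,2]>-.06)&(L[...,2]<.03)&(d>0)
    print(n,m.sum(),'tool z pct',np.percentile(L[m][:,2],[50,90,98,100]).round(4))
    t=m&(L[...,2]>np.percentile(L[m][:,2],90)); print('tip',np.median(L[t],0).round(4),L[t].min(0).round(3),L[t].max(0).round(3))
    if n=='wrist':
        for z0 in np.arange(-.06,.02,.006):
            b=m&(abs(L[...,2]-z0)<.003)
            if b.sum(): print(z0.round(3),b.sum(),L[b].min(0).round(3),L[b].max(0).round(3))
E
```

```text
[ 0.52931152 -0.16555261  0.0992113 ] [ 7.34397581e-01  6.78719313e-01 -3.92969686e-04 -3.65835566e-04]
wrist 1511 tool z pct [-0.0453 -0.033  -0.0294 -0.0273]
tip [ 0.0114  0.0004 -0.0311] [ 0.007 -0.012 -0.033] [ 0.012  0.013 -0.027]
-0.06 126 [-0.008 -0.006 -0.06 ] [ 0.013  0.007 -0.057]
-0.054 312 [ 0.007 -0.013 -0.057] [ 0.013  0.014 -0.051]
-0.048 331 [ 0.007 -0.014 -0.051] [ 0.012  0.014 -0.045]
-0.042 322 [ 0.007 -0.013 -0.045] [ 0.012  0.014 -0.039]
-0.036 269 [ 0.006 -0.013 -0.039] [ 0.012  0.014 -0.033]
-0.03 151 [ 0.007 -0.012 -0.033] [ 0.012  0.013 -0.027]
scene 99 tool z pct [-0.0448 -0.0321 -0.0287 -0.0279]
tip [ 0.0106 -0.0072 -0.0307] [ 0.007 -0.012 -0.032] [ 0.012  0.006 -0.028]
```

Picture 6 shows the pads standing above the orange fin at (598,408). The depth from both the wrist and scene cameras puts the true fingertip 28 mm behind the reported TCP. I'll use that measured offset from here and grasp the fin again, under contact guard.

```bash
python3 - <<'E'
from h import *
TIP=.028
x,y=.5305,-.1665
manip.gripper_to(.05)
manip.line_to([x,y,.04],v=.2)
print('contact',manip.line_to([x,y,.012-TIP],v=.06,contact_N=6)); s=manip.get_state(); print(s['ee_pos'],s['contact_force'])
manip.gripper_to(0.0,60); s=manip.get_state(); print(s['width'],s['ee_pos'],s['contact_force'],s['time_s'])
if s['width']>.004:
    manip.line_to([x,y,.13],v=.15); s=manip.get_state(); print(s['width'],s['contact_force'])
    im=wrist('w7')[0]; sc,d=snapshot('scene'); np.savez('sc7.npz',im=sc,d=d); save(np.hstack([cv2.resize(im[60:360,200:440],(400,500)),cv2.resize(sc[90:215,280:380],(400,500))]),'held.png')
E
```

```text
contact False
[ 0.53091654 -0.1665639  -0.01561168] [-0.1243941   0.37806244  0.32574542]
0.008872177991591196 [ 0.53073903 -0.16663195 -0.01556724] [-0.28306298  0.40807861  3.9567016 ] 10.875
0.00869897562655007 [-0.59531498 -0.20684504 -1.08113759]
```

View pics/held.png

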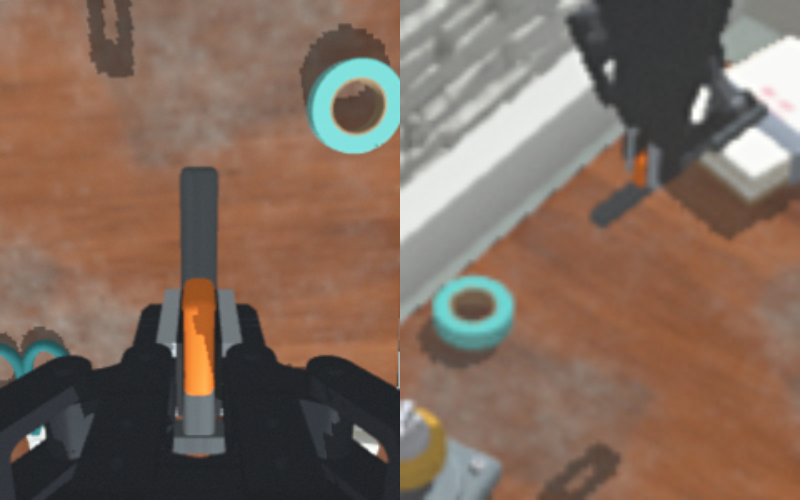

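```bash
python3 - <<'E'
from h import *
s=manip.get_state(); R=Ro.from_quat(s['tcp_rot']).as_matrix()
for n in('wrist','scene'):
    if n=='wrist': im,d,K,D,T=load('w7')
    else:
        z=np.load('sc7.npz'); im,d=z['im'],z['d']; p,K,D=cam(n); T=np.array(p['T'])
    P=points(d,K,D,T); L=(P-s['ee_pos'])@R; hsv=cv2.cvtColor(im,cv2.COLOR_RGB2HSV)
    for nm,xa,xb in(('bar',.02,.08),('hub',-.11,-.03)):
        m=(L[...,0]>xa)&(L[...,0]<xb)&(abs(L[...,1])<.03)&(L[...,2]>-.03)&(L[...,2]<.03)&(d>0)
        if m.sum()>10:
            q=L[m]; print(n,nm,m.sum(),q.min(0).round(4),q.max(0).round(4),np.percentile(q[:,2],[10,50,90]).round(4),'slopes y/x',np.polyfit(q[:,0],q[:,1],1).round(4))
E
```

```text
wrist bar 1250 [ 0.02   -0.0058 -0.0268] [ 0.0499  0.0062 -0.0159] [-0.0257 -0.0248 -0.0238] slopes y/x [-0.0021  0.0003]
wrist hub 924 [-0.0623 -0.0094 -0.0265] [-0.0301  0.0102 -0.0145] [-0.0255 -0.0247 -0.0227] slopes y/x [0.0009 0.0005]
scene bar 66 [ 0.0206 -0.0077 -0.0293] [ 0.0511  0.0058 -0.018 ] [-0.0274 -0.0248 -0.0201] slopes y/x [ 0.0758 -0.0048]
scene hub 85 [-0.0988 -0.0139 -0.0293] [-0.03    0.0094 -0.0159] [-0.027  -0.0244 -0.0181] slopes y/x [ 0.0366 -0.0067]
```

The key is held level: bar and hub tops are both at tool z -0.0248, with no yaw slip. The slot is 73 mm behind the TCP along the bar. Next is seating it, guarded by contact force and with a small offset search.

```bash
cat > seat.py <<'E'
from h import *
C=np.array([.5541,.0413]); psi=np.radians(116.3)
def tcp(dx,dy,z,a=0):
    p=psi+a; u=np.array([np.cos(p),np.sin(p)]); n=np.array([-u[1],u[0]])
    u0=np.array([np.cos(psi),np.sin(psi)]); n0=np.array([-u0[1],u0[0]])
    return [*(C+dx*u0+dy*n0+.073*u),z],down(p)
E
python3 - <<'E'
from seat import *
p,q=tcp(0,0,.13); manip.move_to(p,q)
for dx,dy in[(0,0),(.0015,0),(-.0015,0),(0,.001),(0,-.001),(.002,.001),(-.002,.001),(.002,-.001),(-.002,-.001),(.003,0),(-.003,0)]:
    manip.line_to(tcp(dx,dy,.080)[0],v=.12)
    c=manip.line_to(tcp(dx,dy,.0645)[0],v=.03,contact_N=6)
    s=manip.get_state(); print(dx,dy,c,s['ee_pos'].round(4),s['contact_force'].round(1),s['moment'].round(2),round(s['time_s'],1))
    if s['ee_pos'][2]<.070: break
E
```

```text
0 0 True [0.5214 0.1067 0.0641] [-1.5  0.4  5.5] [-0.12  0.    0.02] 14.3
```

```bash
python3 - <<'E'
from seat import *
manip.gripper_to(.03); s=manip.get_state(); print(s['ee_pos'].round(4),s['contact_force'].round(1))
p,q=tcp(0,0,.11); manip.line_to(p,v=.15); 
manip.gripper_to(.085)
manip.move_to([.554,.085,.16],down(np.radians(103.7)))
im,d,K,D,T=wrist('w8'); P=points(d,K,D,T); H,S,V=cv2.split(cv2.cvtColor(im,cv2.COLOR_RGB2HSV))
print(manip.get_state()['time_s'])
r=np.linalg.norm(P[...,:2]-C,axis=2)
k=(r<.135)&(abs(P[...,2]-.09)<.004)&(S<110)&(V<150)
print('key top',k.sum(),np.percentile(P[k][:,2],[5,50,95]).round(4)); 
hub=k&(r<.03); bar=k&(r>.09); print('hub z',np.median(P[hub][:,2]),'bar z',np.median(P[bar][:,2]),bar.sum())
b=P[bar][:,:2].mean(0)-C; print('bar ang',np.degrees(np.arctan2(b[1],b[0])), 'max r',r[bar].max())
save(cv2.resize(im[40:340,180:460],None,fx=2,fy=2),'seated.png')
E
```

```text
[0.5203 0.1063 0.063 ] [-0.5  0.5  0.1]
16.0833
key top 1890 [0.0873 0.0891 0.0902]
hub z 0.08923940107610333 bar z 0.08878670345562249 558
bar ang 116.10531873280719 max r 0.12208503279850678
```

View pics/seated.png

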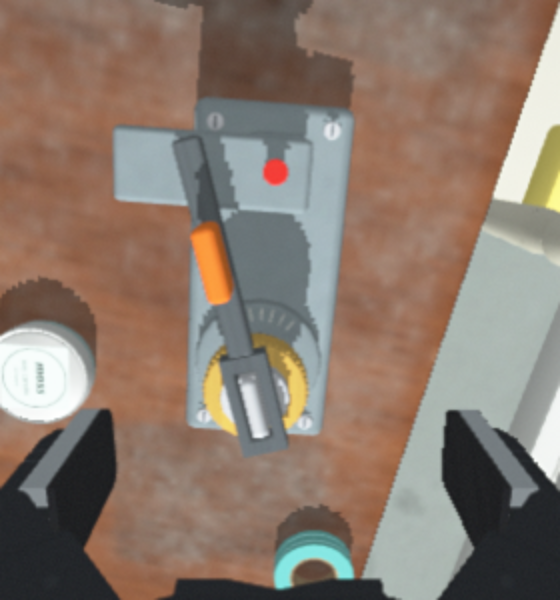

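The picture shows the key seated: tongue visible through the slot at (258,400), hub top at 89 mm, bar level at 116.1°, and clear of the red post at (276,172).

Before gripping the ring, I'll measure how far the fingertips retract at ring-width opening. I'll also check how the arm behaves in a pure rotation.

```bash
python3 - <<'E'
from h import *
A=[.5541,.0417]
manip.gripper_to(.053)
manip.move_to([*A,.13],down(np.radians(163)))
im,d,K,D,T=wrist('w9'); s=manip.get_state(); R=Ro.from_quat(s['tcp_rot']).as_matrix()
L=(points(d,K,D,T)-s['ee_pos'])@R
m=(abs(L[...,0])<.014)&(abs(L[...,1])>.022)&(abs(L[...,1])<.06)&(L[...,2]>-.08)&(L[...,2]<-.015)&(d>0)
for z0 in np.arange(-.075,-.015,.005):
    for sg in(-1,1):
        b=m&(abs(L[...,2]-z0)<.0025)&(L[...,1]*sg>0)
        if b.sum()>3: print(z0.round(3),sg,b.sum(),L[b].min(0).round(4)[:2],L[b].max(0).round(4)[:2])
print(s['width'],s['time_s'],s['contact_force'],s['moment'])
for i in range(2):
    t=manip.get_state()['time_s']; manip.line_to([*A,.13],orientation=down(np.radians(163-2.5*(i+1)))); s=manip.get_state()
    print('rot',s['time_s']-t,np.degrees(2*np.arctan2(s['tcp_rot'][1],s['tcp_rot'][0])),s['qd'].round(3),s['moment'].round(3))
manip.gripper_to(.085)
E
```

```text
-0.075 -1 621 [-0.0127 -0.0578] [ 0.0139 -0.0255]
-0.075 1 609 [-0.0128  0.0267] [0.0138 0.0597]
-0.07 -1 263 [ 0.0031 -0.0533] [ 0.014  -0.0274]
-0.07 1 275 [0.004  0.0285] [0.0137 0.0562]
-0.065 -1 328 [-0.0106 -0.037 ] [ 0.012  -0.0258]
-0.065 1 329 [-0.0107  0.0269] [0.0119 0.0436]
-0.06 -1 227 [-0.0112 -0.0388] [ 0.0115 -0.0257]
-0.06 1 221 [-0.0117  0.0269] [0.0115 0.04  ]
-0.055 -1 253 [-0.0113 -0.0396] [ 0.0113 -0.0258]
-0.055 1 262 [-0.0113  0.0269] [0.0113 0.0408]
-0.05 -1 224 [-0.0111 -0.0396] [ 0.0113 -0.0257]
-0.05 1 224 [-0.0113  0.027 ] [0.0115 0.0409]
-0.045 -1 208 [-0.0112 -0.0399] [ 0.0113 -0.0258]
-0.045 1 206 [-0.0115  0.027 ] [0.0112 0.0408]
-0.04 -1 185 [-0.011  -0.0396] [ 0.0113 -0.0259]
-0.04 1 187 [-0.0114  0.027 ] [0.0111 0.0411]
-0.035 -1 144 [-0.0109 -0.0391] [ 0.0112 -0.0259]
-0.035 1 141 [-0.0111  0.0271] [0.0112 0.0397]
-0.03 -1 67 [-0.0105 -0.0329] [ 0.0108 -0.026 ]
-0.03 1 76 [-0.011  0.027] [0.0106 0.0336]
-0.025 -1 9 [-0.0092 -0.0263] [ 0.0049 -0.0262]
-0.025 1 5 [-0.0088  0.0274] [0.0042 0.0275]
0.052870183788014564 17.5417 [ 0.70462206 -0.35693626  0.2263737 ] [-0.00509304  0.00464864 -0.01396616]
rot 0.25 160.5687677675679 [ 0.003  0.002 -0.001  0.001  0.002 -0.002  0.008] [-0.052 -0.025  0.019]
rot 0.25 158.0979554986128 [ 0.004  0.003 -0.004  0.001  0.001 -0.001  0.003] [ 0.005 -0.024 -0.034]
```

```bash
cat > turn.py <<'E'
from h import *
A=np.array([.5541,.0417]); Z=.024
def turn(phi,step,m0,stop,phimin,fine=.35):
    log=[]
    while phi>phimin:
        phi-=step if not log or log[-1]<fine else .5
        manip.line_to([*A,Z],orientation=down(np.radians(phi)))
        ms=[]
        for _ in range(3): ms.append(manip.get_state()['moment'][2]); manip.sleep(.01)
        s=manip.get_state(); m=np.mean(ms)-m0; log.append(m)
        print(round(phi,1),round(m,2),s['contact_force'].round(1),round(s['width'],4),round(s['time_s'],1))
        if m>stop: break
    return phi,m
E
python3 - <<'E'
from turn import *
p0=158
manip.line_to([*A,.06],v=.15,orientation=down(np.radians(p0)))
c=manip.line_to([*A,Z],v=.08,contact_N=6); s=manip.get_state(); print('down',c,s['ee_pos'].round(4),s['contact_force'].round(1),s['moment'].round(2))
if not c:
    m0=s['moment'][2]
    manip.gripper_to(.045,30); s=manip.get_state(); print('closed',s['width'],s['contact_force'].round(1),s['moment'].round(2))
    if .048<s['width']<.056: turn(p0,2.5,m0,.45,118)
E
```

```text
down False [0.554  0.0419 0.0237] [ 0.9 -0.4  0.2] [0.05 0.03 0.03]
closed 0.05099754791090402 [-3.6 -4.   7.4] [-0.8   0.71  0.06]
155.5 -0.12 [-3.2 -3.9  7.5] 0.0509 20.4
153.0 -0.13 [-4.1 -3.8  7.3] 0.0509 20.6
150.5 -0.08 [-3.2 -3.   7.2] 0.051 20.9
148.0 -0.09 [-4.  -4.4  6.3] 0.0508 21.2
145.5 -0.09 [-4.  -2.9  6.3] 0.0513 21.5
143.0 -0.09 [-3.3 -3.8  6.7] 0.0509 21.7
140.5 -0.0 [-3.3 -3.7  6.2] 0.0507 22.0
138.0 -0.05 [-3.1 -3.7  7.4] 0.0511 22.3
135.5 -0.06 [-4.  -4.1  5.9] 0.0511 22.6
133.0 -0.02 [-3.4 -2.8  5.9] 0.0512 22.8
130.5 0.01 [-2.8 -2.4  6.2] 0.0508 23.1
128.0 -0.05 [-2.9 -2.9  5.9] 0.0511 23.4
125.5 -0.07 [-3.2 -2.4  5. ] 0.0508 23.7
123.0 -0.04 [-2.3 -3.7  5.2] 0.0511 23.9
120.5 -0.02 [-2.4 -3.7  6. ] 0.0511 24.2
118.0 -0.02 [-3.5 -3.5  5.4] 0.0505 24.5
```

```bash
cat >> turn.py <<'E'
def bar(tag):
    im,d,K,D,T=wrist(tag); P=points(d,K,D,T); S=cv2.cvtColor(im,cv2.COLOR_RGB2HSV)
    r=np.linalg.norm(P[...,:2]-A,axis=2); a=np.degrees(np.arctan2(P[...,1]-A[1],P[...,0]-A[0]))
    k=(r<.126)&(r>.06)&(abs(P[...,2]-.0895)<.004)&(S[...,1]<110)&(S[...,2]<150)&(a>85)&(a<130)
    b=P[k].mean(0); print('bar',k.sum(),np.degrees(np.arctan2(b[1]-A[1],b[0]-A[0])).round(1),b[2].round(4))
E
python3 - <<'E'
from turn import *
bar('w10')
im,d,K,D,T=load('w10'); save(im[60:],'w10v.png')
turn(118,2.5,.03,.45,98)
bar('w11')
E
```

```text
bar 3082 104.0 0.0886
115.5 -0.04 [-2.1 -2.6  6.1] 0.0515 24.8
113.0 -0.03 [-2.6 -3.7  5.8] 0.0513 25.1
110.5 -0.02 [-2.5 -2.6  5.5] 0.0512 25.4
108.0 -0.01 [-2.9 -3.3  5.1] 0.0511 25.6
105.5 -0.04 [-2.3 -3.5  6.1] 0.0514 25.9
103.0 -0.03 [-1.1 -3.5  5.9] 0.0509 26.2
100.5 -0.02 [-2.6 -3.   5.1] 0.0512 26.5
98.0 -0.04 [-2.7 -4.   5.4] 0.0511 26.7
bar 2558 103.0 0.0886
```

View pics/w10v.png

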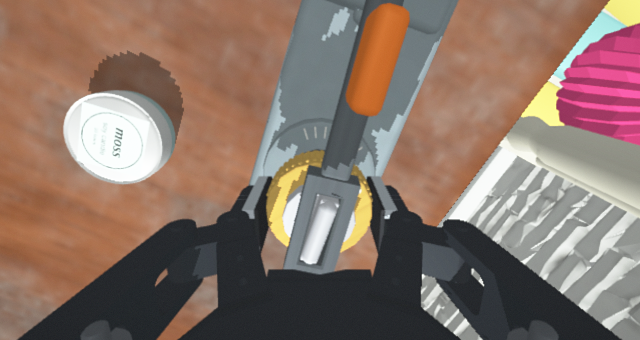

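The bar is at 103–104°, which matches where it should meet the post (103.7°). The picture shows the pads on both sides of the brass ring at (320,200) and clear of the key. I'll continue in finer steps and feel for the seat.

```bash
python3 - <<'E'
from turn import *
turn(98,1.0,.03,.95,78,fine=.2)
bar('w12a')
E
```

```text
97.0 -0.02 [-2.1 -3.4  6.7] 0.0511 27.1
96.0 0.03 [-1.6 -3.5  5.2] 0.0512 27.3
95.0 0.19 [-2.5 -3.7  5.3] 0.0513 27.6
94.0 0.41 [-2.1 -4.1  5.7] 0.051 27.9
93.5 0.55 [-2.7 -3.9  5.7] 0.051 28.2
93.0 0.62 [-2.3 -4.5  6.5] 0.0509 28.4
92.5 0.75 [-1.8 -3.9  4.8] 0.0509 28.7
92.0 0.9 [-2.9 -4.   5.5] 0.0511 29.0
91.5 1.07 [-2.5 -5.   5. ] 0.0509 29.3
bar 2887 102.7 0.0885
```

The seat came up at about 96° and the torque rose cleanly to about 1.07 N m, roughly 10 N at the post. That is in the hand-tight window, so I'll release, retreat and check.

```bash
python3 - <<'E'
from turn import *
manip.sleep(.2); s=manip.get_state(); print('hold',s['moment'].round(2))
manip.gripper_to(.085); s=manip.get_state(); print('open',s['width'],s['contact_force'].round(1),s['moment'].round(2))
manip.line_to([*A,.16],v=.15)
manip.move_to([.554,.085,.17],down(np.radians(103.7)))
bar('w13'); im,d,K,D,T=load('w13'); P=points(d,K,D,T)
r=np.linalg.norm(P[...,:2]-A,axis=2); V=cv2.cvtColor(im,cv2.COLOR_RGB2HSV)
h=(r<.03)&(abs(P[...,2]-.0895)<.004)&(V[...,2]<150)&(V[...,1]<110); print('hub z',np.median(P[h][:,2]))
s=manip.get_state(); print(s['contact_force'].round(2),s['time_s'])
a=cv2.resize(im[40:340,180:460],(400,428)); 
t,_=snapshot('top'); b=cv2.resize(t[120:270,190:410],(400,273)); b=cv2.copyMakeBorder(b,0,428-273,0,0,cv2.BORDER_CONSTANT)
save(np.hstack([a,b]),'end.png')
E
```

```text
hold [-0.87  0.66  1.09]
open 0.08499859228468275 [-0.9  0.5 -0.9] [-0.    0.02 -0.01]
bar 608 103.9 0.0887
hub z 0.08928306923513249
[ 0.36  0.47 -1.12] 31.3667
```

View pics/end.png

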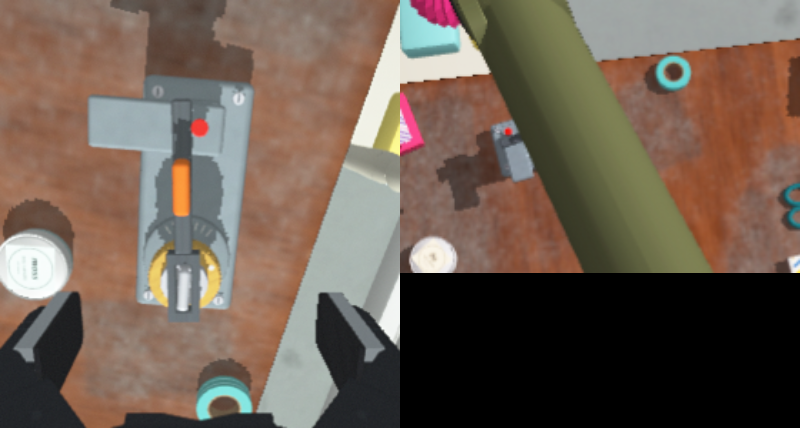

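The final picture shows the bar against the red post at (199,128), with the tongue in the slot. The white dot at (212,268) has gone round by roughly 70°, which agrees with the commanded 66°. Handing in.

```bash
python3 -c "
from h import *
manip.close_job()"
```

```text
the job is handed in; nothing more can be done
```

The key sits fully down on the barrel's tongue with its bar against the stop post, the ring is hand-tight, and the job was handed in at about 31 s of the 61 s allowed.

**What I did:** I picked the key up by its fin, lowered it over the tongue (first try, 5.5 N contact) and let go. I then turned the ring clockwise by its rim in one 66° stroke. The seat was felt at a tool yaw of about 96°, and I stopped at about 1.07–1.09 N m, roughly 10 N on the post, before releasing and retreating.

**Last checks:**
- **Key:** the hub top is at 89 mm (nominal 90) and the key is level. The bar is at 103.9°, against 103.7° expected at the post.
- **Ring:** the white dot moved about 70°. Less the barrel's turn, that is about 0.95–1.04 rad of tightening on the barrel, above the 0.75 rad needed.
- **Robot:** open and clear of everything.

**What disagreed or is less certain:**
- **Fingertips:** they sit about 28 mm behind the reported tool point, so my first grasp closed on air. Both cameras showed the offset and I corrected for it.
- **Torque zero:** it drifted by up to about 0.15 N m after gripping, so the force on the post was inferred at about 10–12 N rather than measured directly. Either value is within the 6 to 16 N limits.
- **Bystanders:** I saw the nearby white tin and the tape roll in place but did not measure their positions. The arm hid part of the last top view.

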